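# Back a pinched tube carrier out of its feed chute

## Task

A tube carrier has jammed against the sprung brake shoe near the bottom of the feed chute, where lips over its foot flange keep it from being lifted. Nudge it back up the chute until it stands free in the gap in the lips, lift it out there, and set it down upright on the floor of the white tray without dropping it. Leave the waiting carriers in the chute, the carrier already in the tray and the dropper bottle where they are.

Things in the scene. Friction and masses are not known exactly. Their poses are not given: they have to be found in the camera images.
- carrier: The jammed carrier: a round dark grey plastic puck, 60 g, 34 mm high, the lowest of three like ones in the chute. Foot flange 48 mm across and 7 mm high; above it a plain round body 36 mm across to the top, with a 17 mm bore in the top. Pinched between a fixed cheek and the brake shoe. It rests where it is left; it does not slide down by itself. Origin: centre of underside; z: its axis, up.
- chute: Feed chute fixed to the bench: a straight aluminium lane tilted 8 degrees that rises from the white stop block (low end, right) to its open high end (left). Origin: on the bench, under the lane's centre line; x: uphill but level, y: level, across the lane, z: up. The lane itself is described from window; its side walls stand 25.5 mm either side of the centre line.
- window (a point): Middle of the gap in the steel lips, on the lane floor's centre line. Axes of the lane: x uphill along its floor, y level across it, z square to its floor. The lips (underside 9, top 12 mm over the floor) leave a slot 40 mm wide: the body stands up 22 mm through it, the flange cannot be lifted out. They are cut away only at x = -32 to 32 mm: the flange lifts clear when centred at x = -7 to 7 mm.
- brake (a point): Middle of the brake, on the lane floor, 78 mm downhill of the window; axes as there. Fixed white cheek on the -y side, sprung white shoe on the +y side (x = -37 to 37 mm from here, up to 24 mm over the floor), spring bracket to 49 mm out on +y, up to 26 mm. So fingers have room before and behind the carrier, above the slot, which is clear downhill to the stop block, but hardly beside it.
- stop (a point): Uphill face of the white stop block at the lane's low end, on the lane floor's centre line, 162 mm downhill of the window; axes as there. The block is 84 mm wide, 34 mm long and reaches 39 mm above the lane floor; a rubber bumper stands 3.5 mm proud of it, below 10 mm.
- brake_shoe (a joint): Sprung brake shoe, a slide across the lane, in m: 0 = sprung fully inward with nothing under it; about 0.003 while the carrier is pinched. It presses with about 3.5 N, so some 4 to 10 N along the lane move the carrier until it is clear of the shoe.
- tray: The shallow open white tray, fixed on the bench: 170 (x) by 130 (y) by 18 mm high, walls and floor 3 mm thick. Origin: centre of its underside; x, y: along its sides.
- spare: A like carrier that already stands in one half of the tray, to be left there; same size and origin as the jammed one.
- queue_1: First waiting carrier in the chute, about 89 mm uphill of the window, behind a low gate blade (62 mm uphill of the window, below the lips' tops; its black actuator on the +y side, 45 to 79 mm uphill, reaches 16 mm over the lane floor). Same size and origin as the jammed one. To be left alone.
- queue_2: Second waiting carrier, just uphill of the first; same size and origin. To be left alone.
- dropper_bottle: A small white dropper bottle standing loose on the bench on the robot's side of the chute, 26 mm across, 75 mm high; origin: centre of its underside. To be left alone.

How it is judged:
By the outcome, as a careful person would: the job done as asked, in the order asked, and still so for the second after the job is handed in, with the robot touching nothing.
It also fails if it takes over 43 s, if anything falls off the work surface, if the arm or the gripper's body presses on something with over 40 N, if the wrist force passes 120 N, or if a joint passes its speed limit or range.

## Robot

A 6-joint arm with a two-finger parallel gripper is mounted at the origin on a cart in front of the work surface, level with it; the furniture and walls round the work are solid. World frame = base frame: x ahead of the robot, y to its left, z up, the work surface at z = 0. Lengths are in m, angles in rad, forces in N, time in s.
With the tool pointing down it reaches from about 0.275 to 0.725 m from the base axis. Payload 5.6 kg.
Tool frame: the origin (TCP) lies on the centre line of the jaws, within the pads' length; the fingertips stand 14 mm ahead of it and the grasp point (between the pads) lies 5 mm behind it; z points along the fingers, y is the line along which they close (so a half turn about z gives the same grasp; the last joint's range is limited). The gripper opens to 85 mm and grips with 20 to 120 N. Pads are 22 mm wide; open, the fingers measure 114 mm over their backs; the gripper's body (76 mm by 85 mm) begins 54 mm behind the grasp point. The pads swing forward as they close: fully open they stand 13 mm farther back than shut.
Start: joints at [-1.035, 0.255, 0.108, 0, -1.424, -0.285], TCP at [0.137, -0.533, 0.245] pointing down, gripper open.
Joint ranges: [-2.95, 2.95], [-1.21, 1.97], [-1.09, 1.5], [-2.87, 1.71], [-2.94, -0.07], [-3.05, 3.05]. Speed limits (rad/s): [2.57, 2.57, 3.14, 3.14, 3.14, 3.14].

## Interface

Orientations are given as a 3x3 rotation matrix whose columns are the frame's x, y, z axes.
In Python, from plant import env gives the robot as it stands. Calls block until the motion is done:
- env.move_pose(position, orientation): joint-space move of the TCP to a pose.
- env.move_straight(position, rate=0.15, rotation=None, guard=None): straight line of the TCP; rotation=None keeps the orientation; rate is the mean speed in m/s. With guard (N) it stops when the force on the tool has changed by that much, and returns True; else False.
- env.move_joints(angles): joint-space move.
- env.move_gripper(opening, grasp_force=None): opening from 0.0 (shut) to 1.0 (fully open); grasp_force is the grip in N (None keeps the last); returns when the fingers have stopped.
- env.dwell(seconds).
- env.solve_ik(position, orientation): joint angles nearest the present ones, or None.
- env.get_obs(): the state.
- env.read_camera(name): name is "scene" or "top" or "wrist"; returns a dict with "color" (384x512x3 uint8, red, green, blue), "depth" (384x512 float32, m along the optical axis (not along the pixel's ray), 0 where there is no reading), "K" (3x3 intrinsics, pixels), "world_from_camera" (4x4, takes a point from camera to world coordinates). Camera axes: x right, y down, z forward; pixel columns grow to the right and rows downward; lengths in m; the calibration is good to about 2 mm. A picture is of the moment at which its call begins.
A pose or a line that the arm cannot do raises env.PlanningError and nothing moves.
- env.job_done(): hands the job in; it is judged then, once.
Trained networks look in a picture, given as the dict that the camera call returned (one of the last four; its "shot" number tells which), for a name from the list of things; names that differ only in an ending like _2 or _b are one class to them, and where a whole thing is asked for, a point or a joint stands for the part that bears it (a point fixed in the world has none). Each returns a list of dicts, best first, with "p" (0 to 1); they miss things now and then, are a little off and sometimes report something else, mostly with a low value. They report only what shows in the picture. A call takes as long as a camera call.
- env.masks_of(picture, name): "region" (384x512 bool, what is visible of it) and "bbox" ([left, top, width, height] in pixels, round what is visible of it).
The state is a dict: "time_s": time; "qpos": joint angles; "dq": joint speeds; "joint_torque": joint torques, N m; "eef_pos": TCP position; "tool_rot": TCP orientation; "ft_force": force on the tool from outside, world axes, zero at the start; "torque": the same for the moment, N m; "grip_width": opening from 0.0 (shut) to 1.0 (fully open); "grasp_force": force on a finger pad.
Only numpy, scipy, OpenCV 4.12 (cv2) and the standard library are available. Lean on these libraries where they do the work, as an engineer would, in place of code of your own. Each camera call takes 0.05 s, during which the arm holds its last target. There are 200 camera calls.

## Working session

There is one attempt and no reset: what is moved stays moved. The work goes in short steps, each a Python script; the robot and the scene stay as the last script left them, time stands still between calls to the robot, and variables do not carry over. Pictures are saved under pics/ and viewed, at most 10 in all, crops included, and the job is handed in when it is done.

```bash
mkdir -p pics; ls
cat > h.py <<'E'
import numpy as np, cv2
from plant import env
def cloud(p):
    d=p["depth"];K=p["K"];T=p["world_from_camera"]
    v,u=np.indices(d.shape)
    c=np.stack([(u-K[0,2])/K[0,0]*d,(v-K[1,2])/K[1,1]*d,d],-1)
    w=c@T[:3,:3].T+T[:3,3]
    w[d<=0]=np.nan
    return w
def save(p,n): cv2.imwrite("pics/"+n+".png",p["color"][:,:,::-1])
E
python3 - <<'E'
from h import *
np.set_printoptions(precision=4,suppress=True)
for cam in ["scene","top"]:
    p=env.read_camera(cam);save(p,cam+"0");w=cloud(p)
    np.savez("/tmp/"+cam,**{k:v for k,v in p.items() if k!="shot"})
    print(cam,p["K"][0],p["world_from_camera"])
    for n in ["carrier","tray","chute","stop","brake_shoe","dropper_bottle"]:
        for m in env.masks_of(p,n)[:5]:
            q=w[m["region"]];q=q[~np.isnan(q[:,0])]
            if len(q): print(n,round(m["p"],2),m["bbox"],np.median(q,0),np.percentile(q,2,0),np.percentile(q,98,0))
print(env.get_obs())
E
```

```text
pics
plant.py
scene [456.8798   0.     258.1698] [[-0.7614 -0.4244  0.49   -0.0871]
 [-0.648   0.5202 -0.5564  0.6756]
 [-0.0187 -0.7411 -0.6711  0.8886]
 [ 0.      0.      0.      1.    ]]
tray 0.84 [274.6, 133.9, 65.0, 39.8] [ 0.5327 -0.2764  0.0031] [ 0.4552 -0.3513 -0.0017] [ 0.6321 -0.203   0.0175]
tray 0.21 [187.3, 172.6, 91.7, 73.5] [0.536  0.086  0.0527] [ 0.4795 -0.0379  0.0055] [0.6037 0.199  0.0786]
chute 0.6 [186.9, 174.8, 85.0, 67.5] [0.5353 0.0869 0.0525] [ 0.4803 -0.0392  0.0057] [0.6025 0.1971 0.077 ]
stop 0.88 [186.2, 170.9, 90.1, 67.5] [0.5353 0.0861 0.0524] [ 0.4799 -0.0394  0.0061] [0.6028 0.1919 0.0769]
brake_shoe 0.61 [226.0, 198.7, 21.0, 10.8] [0.5261 0.0709 0.0696] [0.5153 0.0453 0.0633] [0.5363 0.0989 0.0754]
dropper_bottle 0.56 [304.8, 188.8, 8.1, 22.1] [ 0.3943 -0.0786  0.0385] [ 0.3855 -0.0867  0.0052] [ 0.4077 -0.0719  0.0699]
top [409.5934   0.     262.2032] [[ 0.0266 -0.9817  0.1884  0.3453]
 [-0.9994 -0.03   -0.0156  0.0202]
 [ 0.021  -0.1878 -0.982   1.0257]
 [ 0.      0.      0.      1.    ]]
carrier 0.76 [230.7, 173.9, 20.3, 18.0] [0.5536 0.0611 0.0
[... 471 characters left out ...]
65] [0.5405 0.0934 0.0782]
brake_shoe 0.39 [131.2, 136.7, 159.5, 81.9] [0.5583 0.1203 0.0637] [ 0.4896 -0.0453  0.0017] [0.6427 0.2924 0.0931]
{'time_s': 0.7, 'qpos': array([-1.0354,  0.2551,  0.1082, -0.0001, -1.4239, -0.2846]), 'dq': array([ 0.0001, -0.0008,  0.    , -0.0006,  0.0007,  0.0012]), 'joint_torque': array([ -0.0001, -38.6297,  23.8029,   5.3672,  -0.0006,   0.    ]), 'eef_pos': array([ 0.1366, -0.5328,  0.2453]), 'tool_rot': array([[-0.9687, -0.2482,  0.0001],
       [-0.2482,  0.9687, -0.    ],
       [-0.0001, -0.    , -1.    ]]), 'ft_force': array([ 0.0998, -0.9057, -0.0804]), 'torque': array([ 0.0079, -0.0471,  0.0342]), 'grasp_force': 0.0, 'grip_width': 1.0028251978655698}
```

Run:
```python
import cv2
a=cv2.imread("pics/top0.png")[120:250,110:430];cv2.imwrite("pics/top0c.png",cv2.resize(a,None,fx=2.5,fy=2.5,interpolation=3))
a=cv2.imread("pics/scene0.png")[110:270,160:360];cv2.imwrite("pics/sc0c.png",cv2.resize(a,None,fx=3.5,fy=3.5,interpolation=3))
```

```text
(no output)
```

View pics/top0c.png

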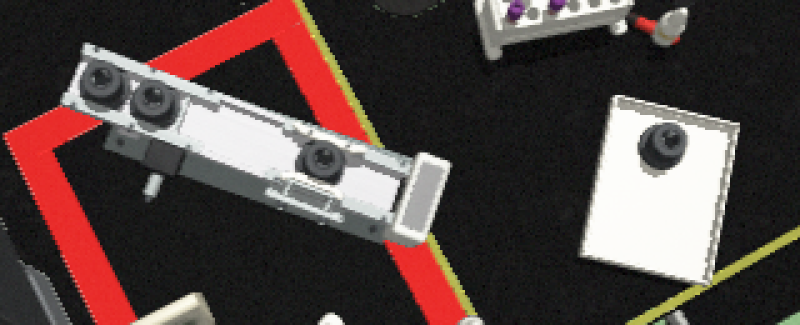

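View pics/sc0c.png

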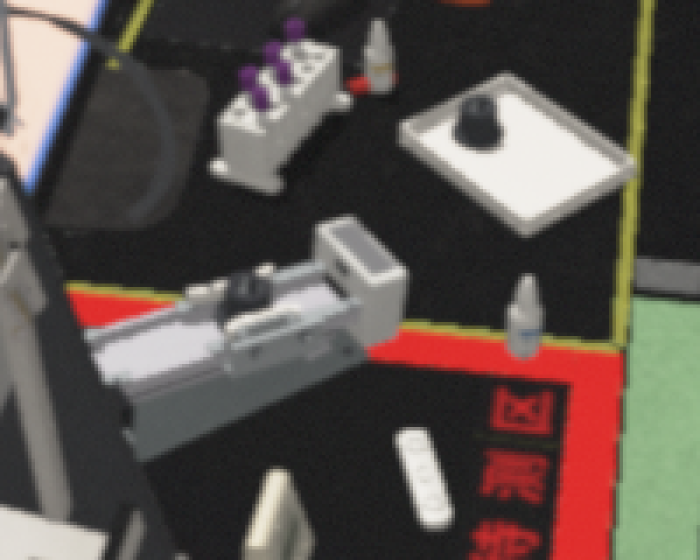

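```bash
cat >> h.py <<'E'
def rot(yaw,tilt=0.0,s=1):
    "tool y along uphill direction (s=-1: downhill), tool z = -lane normal"
    n=np.array([-np.sin(tilt)*np.cos(yaw),-np.sin(tilt)*np.sin(yaw),np.cos(tilt)])
    u=np.array([np.cos(tilt)*np.cos(yaw),np.cos(tilt)*np.sin(yaw),np.sin(tilt)])
    z=-n;y=s*u
    return np.column_stack([np.cross(y,z),y,z])
E
python3 - <<'E'
from h import *
np.set_printoptions(precision=4,suppress=True)
R=rot(np.radians(70),np.radians(8))
for s in (1,-1): print(s,env.solve_ik([0.56,0.07,0.26],rot(np.radians(70),np.radians(8),s)),env.solve_ik([0.56,0.06,0.09],rot(np.radians(70),np.radians(8),s)))
env.move_pose([0.56,0.08,0.27],R)
p=env.read_camera("wrist");save(p,"w1");np.savez("/tmp/w1",**{k:v for k,v in p.items() if k!="shot"})
w=cloud(p);o=env.get_obs();print(o["time_s"],o["eef_pos"],p["world_from_camera"],p["K"][0])
for n in ["carrier","stop","brake_shoe","chute"]:
    for m in env.masks_of(p,n)[:5]:
        q=w[m["region"]];q=q[~np.isnan(q[:,0])]
        if len(q): print(n,round(m["p"],2),m["bbox"],np.median(q,0),np.percentile(q,2,0),np.percentile(q,98,0))
E
```

```text
1 [ 0.331   0.24    0.1591 -0.11   -1.4028 -2.2372] [ 0.3121  0.3444 -0.1377 -0.1304 -1.0065 -2.1667]
-1 [ 0.331   0.24    0.1591 -0.11   -1.4028  0.9044] [ 0.3121  0.3444 -0.1377 -0.1304 -1.0065  0.9749]
3.3833 [0.5601 0.0793 0.27  ] [[ 0.3392  0.8766  0.3413  0.4776]
 [ 0.9303 -0.3663  0.0164  0.0901]
 [ 0.1394  0.312  -0.9398  0.3967]
 [ 0.      0.      0.      1.    ]] [272.6882   0.     258.204 ]
stop 0.75 [110.3, 87.0, 314.5, 121.1] [0.5505 0.1077 0.0642] [ 0.4873 -0.0442  0.0082] [0.6349 0.2835 0.0908]
brake_shoe 0.87 [195.3, 119.4, 48.5, 38.2] [0.5292 0.0699 0.0708] [0.517  0.0441 0.0642] [0.5396 0.0983 0.0756]
brake_shoe 0.26 [0.0, 176.6, 68.1, 122.8] [ 0.5612 -0.2389  0.0027] [ 0.4801 -0.3043  0.    ] [ 0.638  -0.2003  0.0177]
brake_shoe 0.25 [114.3, 86.9, 308.0, 121.6] [0.5503 0.1065 0.0641] [ 0.4871 -0.0439  0.0085] [0.6338 0.2821 0.0907]
chute 0.77 [114.1, 85.4, 312.0, 122.5] [0.5504 0.1068 0.0642] [ 0.4874 -0.0442  0.0085] [0.6347 0.2823 0.0908]
```

View pics/w1.png

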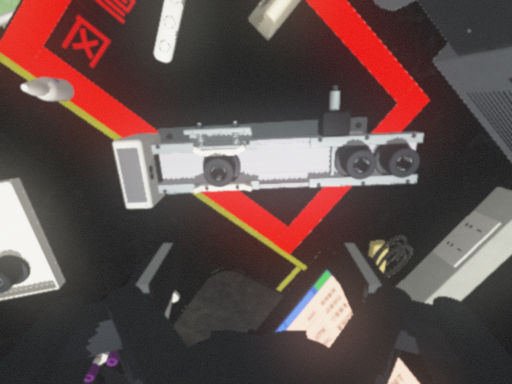

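```bash
cat > an.py <<'E'
from h import *
import sys
np.set_printoptions(precision=4,suppress=True)
def frame(p,w,box):
    # lane plane by SVD on floor patch
    q=w[box[1]:box[3],box[0]:box[2]].reshape(-1,3);q=q[~np.isnan(q[:,0])]
    for _ in range(4):
        c=np.median(q,0);n=np.linalg.svd(q-q.mean(0),full_matrices=False)[2][2];n*=np.sign(n[2])
        r=(q-q.mean(0))@n;q=q[abs(r)<2*np.std(r)+1e-4]
    return q.mean(0),n,np.std(r)
for f,box in [("w1",(262,152,312,176)),("top",(190,167,215,180))]:
    p=dict(np.load(f"/tmp/{f}.npz"));w=cloud(p)
    c,n,s=frame(p,w,box);print(f,"floor",c,"n",n,"tilt",np.degrees(np.arccos(n[2])),"yaw",np.degrees(np.arctan2(-n[1],-n[0])),s)
    # carrier tops: points near 34 mm over floor
    yaw=np.radians(70);u=np.array([np.cos(yaw),np.sin(yaw),0]);u-=n*(u@n);u/=np.linalg.norm(u);v=np.cross(n,u)
    L=np.stack([(w-c)@u,(w-c)@v,(w-c)@n],-1)
    dark=p["color"].max(2)<110
    inl=(abs(L[...,1])<.04)&(L[...,0]>-.25)&(L[...,0]<.25)
    m=(inl&(L[...,2]>.028)&(L[...,2]<.042)&dark).astype(np.uint8)
    k,lab,st,ce=cv2.connectedComponentsWithStats(m)
    for i in range(1,k):
        if st[i,4]>15:
            q=L[lab==i]; (cx,cy),r=cv2.minEnclosingCircle(q[:,:2].astype(np.float32))
            P=c+u*cx+v*cy+n*np.median(q[:,2]);print(" top blob",st[i],"lane",cx,cy,"r",r,"h",np.median(q[:,2]),"world",P)
    # wall top edges, lips: light points 8-14mm etc. profile across
    for a in np.arange(-.17,.2,.03):
        s=(abs(L[...,0]-a)<.012)&(abs(L[...,1])<.06)&(L[...,2]>-.01)&(L[...,2]<.05)
        q=L[s]; 
        if len(q)<10: continue
        hi=q[(q[:,2]>.006)&(q[:,2]<.016)]
        if len(hi): print("  x%.3f"%a,"lip/wall y",hi[:,1].min(),hi[:,1].max(),"inner",hi[hi[:,1]<0][:,1].max() if (hi[:,1]<0).any() else None,hi[hi[:,1]>0][:,1].min() if (hi[:,1]>0).any() else None)
    s=(L[...,2]>.033)&(L[...,2]<.045)&(L[...,0]<-.09)&(abs(L[...,1])<.06)&~dark
    q=L[s];
    if len(q): print("stop top x",np.percentile(q[:,0],[1,99]),"y",np.percentile(q[:,1],[1,99]),cv2.minAreaRect(q[:,:2].astype(np.float32)*1000),np.median(q[:,2]))
E
python3 an.py
```

```text
w1 floor [0.5797 0.1429 0.0592] n [-0.0442 -0.1333  0.9901] tilt 8.071760338672135 yaw 71.66332617350298 0.0006154653049502139
 top blob [387 147  33  30 611] lane 0.13332320749759674 0.009329551830887794 r 0.018402213230729103 h 0.033583804790730726 world [0.6146 0.2656 0.1112]
 top blob [345 149  32  29 506] lane 0.08364071696996689 0.006835318170487881 r 0.01831730268895626 h 0.03368516252084455 world [0.6001 0.2185 0.1044]
 top blob [204 157  31  17 109] lane -0.08269944787025452 0.0002668900415301323 r 0.017677487805485725 h 0.03439651781461169 world [0.5499 0.0614 0.0817]
 top blob [149 167   4  12  22] lane -0.16531911492347717 -0.004096228163689375 r 0.006925524212419987 h 0.029938363206238897 world [ 0.5261 -0.0163  0.0657]
 top blob [209 171   7  10  37] lane -0.09114864468574524 -0.006472957786172628 r 0.006595654413104057 h 0.03427180200781649 world [0.5533 0.0513 0.0804]
 top blob [221 171   7  10  25] lane -0.07701587677001953 -0.006445470731705427 r 0.006930801086127758 h 0.03411711022505704 world [0.5581 0.0645 0.0822]
  x-0.170 lip/wall y -0.04379369779326429 0.03723
[... 2884 characters left out ...]
8195382 0.059857120663880756 inner -0.00039119879162524115 0.0005588309975237009
  x0.070 lip/wall y -0.029238403258749796 0.0595858528976264 inner -0.00041446117423135973 0.0006855338497796762
  x0.100 lip/wall y -0.02763855321200421 0.036421250164645744 inner -0.0009077206893987181 0.000401723474336077
  x0.130 lip/wall y -0.026099822812782572 0.03787343946987127 inner -0.0005283571919005879 0.00015894837066834775
  x0.160 lip/wall y -0.024893903737641256 0.037827901780215 inner -0.013198004922241623 0.008790267510928413
stop top x [-0.2073 -0.1731] y [-0.0485  0.0328] ((-151.11520385742188, -6.152095794677734), (112.969482421875, 83.60530853271484), 3.1472246646881104) 0.03873053418048246
```

```bash
cat > an2.py <<'E'
from h import *
np.set_printoptions(precision=4,suppress=True,linewidth=150)
yaw=np.radians(72.8);R=rot(yaw,np.radians(8));u=R[:,1];n=-R[:,2];v=np.cross(n,u)
C0=np.array([.5795,.143,.0597])
def lane(p):
    w=cloud(p);return np.stack([(w-C0)@u,(w-C0)@v,(w-C0)@n],-1)
if __name__=="__main__":
  for f in ["w1","w2","top"]:
    p=dict(np.load(f"/tmp/{f}.npz"));L=lane(p);X,Y,H=L[...,0],L[...,1],L[...,2]
    fl=(X>-.04)&(X<.03)&(abs(Y)<.015);h0=np.nanmedian(H[fl]);H=H-h0
    print(f,"floor",h0, "dh/dx,dh/dy",np.linalg.lstsq(np.c_[X[fl],Y[fl],np.ones(fl.sum())],H[fl],rcond=None)[0][:2])
    dark=p["color"].max(2)<115
    m=((abs(Y)<.04)&(abs(X)<.16)&(H>.028)&(H<.04)&dark).astype(np.uint8)
    k,lab,st,ce=cv2.connectedComponentsWithStats(cv2.morphologyEx(m,cv2.MORPH_CLOSE,np.ones((3,3))))
    for i in range(1,k):
        if st[i,4]>100:
            q=L[(lab==i)&(m>0)];(cx,cy),r=cv2.minEnclosingCircle(q[:,:2].astype(np.float32))
            print(" top",st[i],"lane",cx,cy,"r",r,"h",np.median(q[:,2])-h0)
    ws=[]
    for a in np.arange(-.14,.16,.02):
        s=(abs(X-a)<.008)&(abs(Y)<.045)&(H>.006)&(H<.016);q=Y[s]
        if len(q): ws.append((a,q.min(),q.max()))
    print(np.array(ws).T)
    for sg in (-1,1):
        s=(sg*Y>.0185)&(sg*Y<.0225)&(abs(X)<.07)
        print(" H p80 by x side",sg,[(int(a*1000),round(1000*np.percentile(H[s&(abs(X-a)<.003)],60),1)) for a in np.arange(-.048,.06,.006) if (s&(abs(X-a)<.003)).sum()>2])
    s=(H>.036)&(H<.042)&(X<-.13)&(abs(Y)<.06)
    print(" stop x",np.percentile(X[s],[1,50,99]),"y",np.percentile(Y[s],[1,99]))
E
python3 - <<'E'
from h import *
env.move_straight([0.55,0.09,0.20],rate=.15)
p=env.read_camera("wrist");save(p,"w2");np.savez("/tmp/w2",**{k:v for k,v in p.items() if k!="shot"});print(env.get_obs()["time_s"])
E
python3 an2.py
```

```text
4.2583
w1 floor 0.2726763370347437 dh/dx,dh/dy [0.6448 3.6215]
[[-0.1    -0.08   -0.06   -0.04   -0.02    0.      0.02    0.04  ]
 [-0.0062 -0.0061  0.0102  0.0093  0.0081 -0.0104 -0.0122  0.0073]
 [ 0.0174  0.0208  0.0203  0.0135  0.018   0.0173  0.0109  0.0106]]
 H p80 by x side -1 [(-48, np.float64(-253.4)), (-42, np.float64(-261.0)), (-36, np.float64(-268.1)), (-30, np.float64(-272.8)), (-24, np.float64(-272.8)), (-18, np.float64(-272.6)), (-12, np.float64(-272.8)), (-6, np.float64(-272.8)), (0, np.float64(-273.1)), (5, np.float64(-273.2)), (11, np.float64(-272.9)), (17, np.float64(-273.0)), (23, np.float64(-272.8)), (29, np.float64(-261.6)), (35, np.float64(-261.1)), (41, np.float64(-261.3)), (47, np.float64(-261.1)), (53, np.float64(-260.9))]
 H p80 by x side 1 [(-48, np.float64(25.9)), (-42, np.float64(-273.0)), (-36, np.float64(-273.2)), (-30, np.float64(-272.6)), (-24, np.float64(26.0)), (-18, np.float64(26.1)), (-12, np.float64(-152.2)), (-6, np.float64(-272.8)), (0, np.float64(-272.8)), (5, np.float64(-272.6)), (11, np.float64(-272.8)), (17, np.float64(-272.8)), (23, np.fl
[... 264 characters left out ...]
9]),"y",np.percentile(Y[s],[1,99]))
                    ~~~~~~~~~~~~~^^^^^^^^^^^^^^^^
    return _quantile_unchecked(
        a, q, axis, out, overwrite_input, method, keepdims, weights)
    return _ureduce(a,
                    func=_quantile_ureduce_func,
    ...<5 lines>...
                    overwrite_input=overwrite_input,
                    method=method)
    r = func(a, **kwargs)
    result = _quantile(arr,
                       quantiles=q,
    ...<2 lines>...
                       out=out,
                       weights=wgt)
    slices_having_nans = np.isnan(arr[-1, ...])
                                  ~~~^^^^^^^^^
IndexError: index -1 is out of bounds for axis 0 with size 0
```

View pics/w2.png

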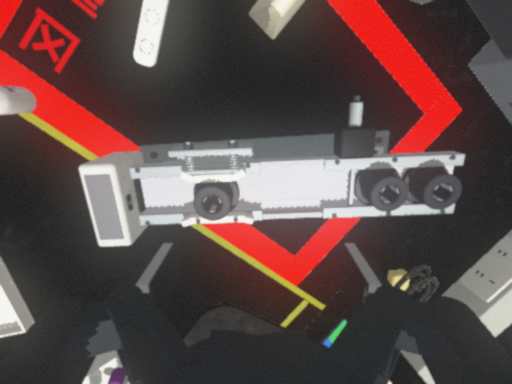

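```bash
sed -i 's/(abs(Y)<.015);h0/(abs(Y)<.015)\&(abs(H)<.008);h0/' an2.py; python3 an2.py
```

```text
w1 floor -0.0004375883980043718 dh/dx,dh/dy [ 0.0015 -0.0037]
 top [387 147  33  30 644] lane 0.13343296945095062 0.0026782567147165537 r 0.018400857225060463 h 0.033718855321642704
 top [345 149  32  29 588] lane 0.08368537575006485 0.0026185489259660244 r 0.018318820744752884 h 0.03379109801395885
 top [204 157  31  26 377] lane -0.08338060230016708 0.0017344295047223568 r 0.017915289849042892 h 0.034495568816019194
[[-0.14   -0.12   -0.1    -0.08   -0.06   -0.04   -0.02    0.      0.02    0.04    0.06    0.08    0.1     0.12    0.14    0.16  ]
 [-0.0287 -0.0286 -0.0168 -0.0286 -0.0281 -0.0277 -0.0288 -0.0283 -0.0293 -0.0292 -0.0289 -0.0293 -0.0296 -0.0292 -0.0299 -0.0296]
 [ 0.0351  0.0349  0.0347  0.0346  0.039   0.0345  0.0339  0.0341  0.034   0.0444  0.045   0.0441  0.0334  0.0334  0.0333  0.0332]]
 H p80 by x side -1 [(-48, np.float64(19.7)), (-42, np.float64(12.1)), (-36, np.float64(5.0)), (-30, np.float64(0.3)), (-24, np.float64(0.3)), (-18, np.float64(0.5)), (-12, np.float64(0.3)), (-6, np.float64(0.3)), (0, np.float64(0.0)), (5, np.float64(-0.1)), (11, np.float64(0.2)), (1
[... 3418 characters left out ...]
float64(0.8)), (-12, np.float64(1.9)), (-6, np.float64(1.6)), (0, np.float64(0.7)), (5, np.float64(0.1)), (11, np.float64(-0.3)), (17, np.float64(1.6)), (23, np.float64(1.8)), (29, np.float64(11.1)), (35, np.float64(12.6)), (41, np.float64(10.8)), (47, np.float64(12.0)), (53, np.float64(12.0))]
 H p80 by x side 1 [(-48, np.float64(5.1)), (-36, np.float64(2.4)), (-30, np.float64(0.3)), (-24, np.float64(-1.3)), (-18, np.float64(0.1)), (-12, np.float64(-1.0)), (-6, np.float64(0.0)), (0, np.float64(-1.9)), (5, np.float64(-1.8)), (11, np.float64(1.2)), (17, np.float64(0.2)), (23, np.float64(1.8)), (29, np.float64(3.6)), (53, np.float64(11.7))]
 stop x [-0.1982 -0.1818 -0.1657] y [-0.0381  0.0426]
```

Run:
```python
from h import *
np.set_printoptions(precision=4,suppress=True)
o=env.get_obs();p=dict(np.load("/tmp/w2.npz"));w=cloud(p);t=(w-o["eef_pos"])@o["tool_rot"]
s=(abs(t[...,1])<.075)&(abs(t[...,0])<.02)&(abs(t[...,2])<.06)
for sg in (-1,1):
    q=t[s&(sg*t[...,1]>0)];print(len(q),q.min(0),q.max(0),np.percentile(q[:,2],[5,50,99]))
print(o["grip_width"],env.get_obs()["tool_rot"])
# tray
for f in ["top","scene"]:
    p=dict(np.load(f"/tmp/{f}.npz"));w=cloud(p)
    b=(abs(w[...,0]-.545)<.12)&(abs(w[...,1]+.28)<.1)&(p["color"].min(2)>110)&(w[...,2]>-.003)&(w[...,2]<.024)
    print(f,cv2.minAreaRect(w[b][:,:2].astype(np.float32)*1000))
    fl=b&(w[...,2]<.01);print("floor z",np.median(w[fl][:,2]),np.mean(w[fl],0))
    k=(abs(w[...,0]-.545)<.1)&(abs(w[...,1]+.28)<.08)&(w[...,2]>.033)&(w[...,2]<.042)
    print("spare",cv2.minEnclosingCircle(w[k][:,:2].astype(np.float32)),np.median(w[k][:,2]))
```

```text
8297 [-0.0126 -0.0749 -0.06  ] [ 0.0185 -0.0003  0.0023] [-0.059  -0.0503 -0.0022]
8317 [-0.0123  0.0001 -0.06  ] [0.0189 0.0742 0.003 ] [-0.0589 -0.0503 -0.0021]
0.998766087262458 [[-0.9397  0.3383  0.0499]
 [ 0.3419  0.9306  0.1309]
 [-0.0022  0.1401 -0.9901]]
top ((536.48095703125, -278.87744140625), (136.14462280273438, 206.61427307128906), 77.83483123779297)
floor z 0.003738716462436509 [ 0.5443 -0.2805  0.0038]
spare ((0.5941900610923767, -0.2833120822906494), 0.018623288720846176) 0.03743726142181836
scene ((553.0746459960938, -289.5874328613281), (153.66258239746094, 194.26255798339844), 78.19864654541016)
floor z 0.002348363921334806 [ 0.5389 -0.2811  0.0027]
spare ((0.589568018913269, -0.2815227210521698), 0.01933480240404606) 0.03535918062739529
```

```bash
cat >> h.py <<'E'
YAW=np.radians(72.5);T8=np.radians(8)
RL=rot(YAW,T8);U=RL[:,1];N=-RL[:,2];V=np.cross(N,U)
# window on the lane floor, from an2's frame
R0=rot(np.radians(72.8),T8)
W=np.array([.5795,.143,.0597])-.005*R0[:,1]+.0021*np.cross(-R0[:,2],R0[:,1])
def lp(x,h,y=0): return W+x*U+y*V+h*N
def st(tag):
    o=env.get_obs();d=o["eef_pos"]-W
    print(tag,"t%.2f"%o["time_s"],"lane",np.round([d@U,d@V,d@N],4),"F",np.round(o["ft_force"],2),"grip",round(o["grip_width"],3),round(o["grasp_force"],1))
E
python3 - <<'E'
from h import *
print(W,lp(-.078,.034))
env.move_pose(lp(-.078,.08),RL)
env.move_gripper(.68);st("above")
g=env.move_straight(lp(-.078,.022),rate=.06,guard=6);st(("down",g))
p=env.read_camera("wrist");save(p,"w3")
if not g:
    env.move_gripper(0.2,grasp_force=25);st("grip")
    p=env.read_camera("wrist");save(p,"w4")
import cv2
E
python3 - <<'E'
import cv2
a=[cv2.imread(f"pics/{n}.png") for n in ("w3","w4")]
a=[x for x in a if x is not None]
cv2.imwrite("pics/w34.png",cv2.resize(cv2.hconcat([x[80:384,80:420] for x in a]),None,fx=1.17,fy=1.17))
E
```

```text
[0.57602976 0.13889108 0.05900413] [0.55138007 0.06071223 0.08181775]
above t5.07 lane [-0.0773 -0.0003  0.0808] F [ 0.25 -0.37 -0.24] grip 0.679 0.0
('down', False) t6.18 lane [-0.0778 -0.0003  0.0224] F [0.43 0.36 0.6 ] grip 0.678 0.0
grip t6.55 lane [-0.078  -0.0002  0.0223] F [-0.83 -1.09  1.15] grip 0.408 27.2
```

View pics/w34.png

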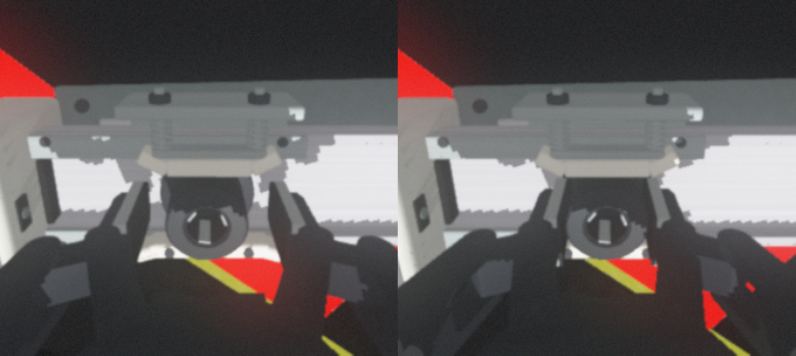

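The pads straddle the carrier (left), and in the right half they are closed on its body. Next I drag it uphill.

Run:
```python
from h import *
for x in (-.06,-.04,-.02,0):
    g=env.move_straight(lp(x,.0222),rate=.04,guard=25);st((x,g))
    if g: break
p=env.read_camera("wrist");save(p,"w5")
```

```text
(-0.06, False) t7.20 lane [-0.0592 -0.0002  0.0221] F [ 1.53 -1.21 -2.83] grip 0.412 27.2
(-0.04, False) t7.85 lane [-0.0398  0.0004  0.022 ] F [-0.61 -0.54 -1.72] grip 0.409 27.2
(-0.02, False) t8.50 lane [-0.0199  0.0001  0.0221] F [0.49 0.14 0.01] grip 0.412 27.2
(0, False) t9.15 lane [0.0001 0.0001 0.0221] F [-0.71 -0.62 -0.12] grip 0.41 27.2
```

View pics/w5.png

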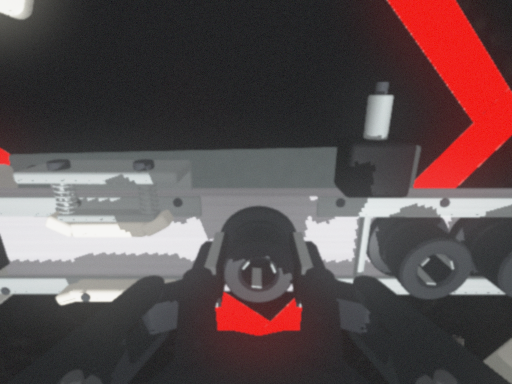

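Run:
```python
from h import *
g=env.move_straight(lp(0,.045),rate=.05,guard=8);st(("lift",g))
if not g:
    env.move_straight(lp(0,.12),rate=.12);st("up")
    RT=rot(np.radians(78.5),0)
    env.move_pose([.503,-.272,.20],RT);st("over tray")
    env.move_straight([.503,-.272,.10],rate=.15);
    p=env.read_camera("top");save(p,"top2");p=env.read_camera("scene");save(p,"sc2");print(env.get_obs()["eef_pos"],env.get_obs()["grip_width"])
import cv2
a=cv2.imread("pics/top2.png")[120:250,110:430];b=cv2.imread("pics/sc2.png")[60:260,140:400]
a=cv2.resize(a,(790,321));b=cv2.resize(b,(360,277));c=np.zeros((600,790,3),np.uint8);c[:321]=a;c[322:599,:360]=b
cv2.imwrite("pics/c2.png",c)
```

```text
('lift', False) t9.81 lane [-0.      0.      0.0451] F [-0.41 -0.97 -1.14] grip 0.411 27.2
up t10.58 lane [-0.0003  0.0005  0.119 ] F [-0.28 -0.87 -0.78] grip 0.411 27.2
over tray t12.07 lane [-0.3893 -0.0541  0.1969] F [ 0.42  0.09 -0.76] grip 0.414 27.2
[ 0.50393518 -0.27219925  0.10134374] 0.41536724667830294
```

View pics/c2.png

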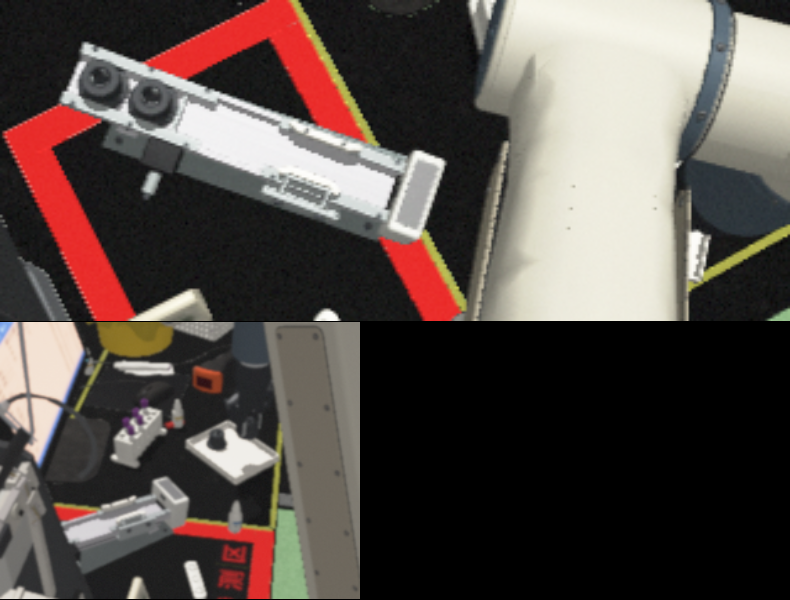

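Run:
```python
from h import *
p=env.read_camera("wrist");save(p,"w6");w=cloud(p)
np.set_printoptions(precision=4,suppress=True)
for n in ("tray","carrier"):
    for m in env.masks_of(p,n)[:3]:
        q=w[m["region"]];q=q[~np.isnan(q[:,0])]
        if len(q): print(n,round(m["p"],2),m["bbox"],np.median(q,0),np.percentile(q,2,0),np.percentile(q,98,0))
b=(abs(w[...,0]-.545)<.1)&(abs(w[...,1]+.28)<.085)&(p["color"].min(2)>90)&(w[...,2]>-.003)&(w[...,2]<.008)
print(np.median(w[b][:,2]),cv2.minAreaRect(w[b][:,:2].astype(np.float32)*1000))
```

```text
tray 0.84 [179.0, 150.3, 167.2, 174.6] [ 0.5009 -0.2705  0.0026] [ 0.4565 -0.3386  0.001 ] [ 0.6318 -0.2052  0.0179]
tray 0.7 [221.5, 206.7, 74.0, 95.2] [ 0.4957 -0.2714  0.1098] [ 0.4823 -0.288   0.084 ] [ 0.5191 -0.2542  0.114 ]
carrier 0.95 [223.6, 206.0, 73.0, 98.8] [ 0.4958 -0.2714  0.1096] [ 0.4822 -0.2881  0.0825] [ 0.5196 -0.2536  0.114 ]
0.002320371053558118 ((555.9630126953125, -281.59881591796875), (142.84864807128906, 189.07591247558594), 77.92852783203125)
```

View pics/w6.png

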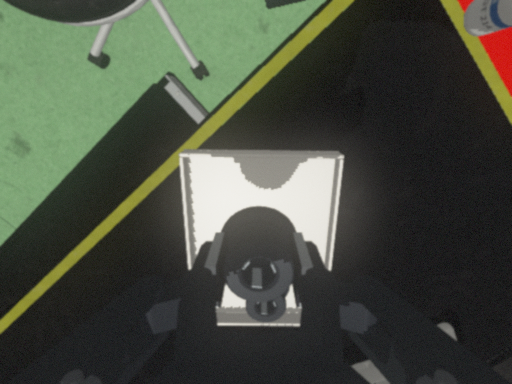

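Run:
```python
from h import *
env.move_straight([.503,-.272,.029],rate=.1);env.dwell(.3);st("low")
g=env.move_straight([.503,-.272,.0225],rate=.01,guard=2.5);st(("touch",g));print(env.get_obs()["eef_pos"])
env.move_gripper(.62);env.dwell(.3);st("open")
e=env.get_obs()["eef_pos"]
env.move_straight([e[0],e[1],.10],rate=.08)
env.move_pose([.33,-.30,.25],rot(np.radians(78.5),0));env.dwell(.5)
p=env.read_camera("top");save(p,"top3");a=cv2.imread("pics/top3.png")[120:250,110:430]
q=env.read_camera("scene");save(q,"sc3");b=cv2.imread("pics/sc3.png")[110:270,160:360]
cv2.imwrite("pics/c3.png",cv2.vconcat([cv2.resize(a,(740,300)),cv2.resize(b,(740,592))[:290]]))
for x in (p,q):
    w=cloud(x);k=(abs(w[...,0]-.545)<.09)&(abs(w[...,1]+.28)<.07)&(w[...,2]>.031)&(w[...,2]<.045)&(x["color"].max(2)<140)
    n,lab,s,c=cv2.connectedComponentsWithStats(k.astype(np.uint8))
    for i in range(1,n):
        if s[i,4]>20: print(cv2.minEnclosingCircle(w[lab==i][:,:2].astype(np.float32)),np.median(w[lab==i][:,2]))
st("end")
```

```text
low t14.29 lane [-0.4139 -0.0542  0.0283] F [ 0.11  0.26 -0.48] grip 0.412 27.2
('touch', True) t14.78 lane [-0.4147 -0.0538  0.0234] F [0.31 1.19 4.61] grip 0.413 27.6
[ 0.50290975 -0.27202183  0.02450034]
open t15.40 lane [-0.4147 -0.0531  0.0226] F [-0.25  0.02  0.16] grip 0.623 0.0
((0.5950506925582886, -0.28121864795684814), 0.018279705196619034) 0.037551202339595746
((0.5897501707077026, -0.28016671538352966), 0.019418776035308838) 0.03483702594969962
((0.5025543570518494, -0.2683188021183014), 0.01820666715502739) 0.03450213805659841
end t18.02 lane [-0.4612  0.1026  0.2576] F [0.63 0.4  0.17] grip 0.617 0.0
```

View pics/c3.png

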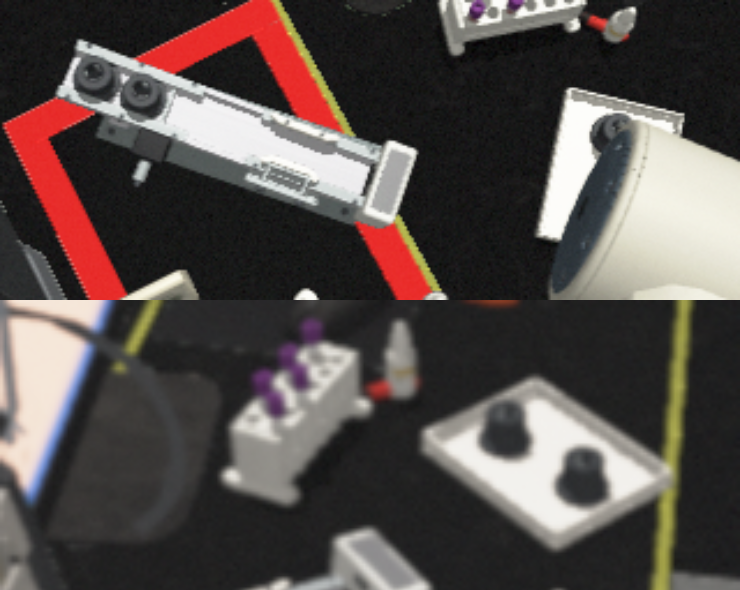

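The picture shows both carriers upright in the tray: the placed one near (582,478), the spare near (505,430). The chute's brake is empty and both queue carriers are in place.

```bash
python3 -c "
from h import *
print(env.job_done())"
```

```text
the job is handed in; nothing more can be done
None
```

The jammed carrier was dragged up to the gap in the lips, lifted out there and set upright on the tray floor. Final pictures show the waiting carriers and the spare in place. I didn't re-measure the dropper bottle, though the arm was not routed near it. The job is handed in at about 18 s, and no verdict came back.

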